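# Clear the ramekin and spring the cutlery box ajar

## Task

A glass ramekin has been left standing on the spring lid of the low wooden cutlery box. Without picking it up, push it with the fingertips so that it slides across onto the box's fixed top beside the lid, upright and wholly off the lid, and leave the fork, the spoon and everything else where they are. Then press the lid down near its front edge until the touch catch lets go, and take the hand away so that the lid springs ajar.

Things in the scene. Friction and masses are not known exactly. Their poses are not given: they have to be found in the camera images.
- cutlery_box: Low box of pale wood fixed on the counter, 170 mm deep (its x), 390 mm wide (its y), 85 mm high. Origin at the centre of its underside; x points from its front (towards the robot) to its rear, y to its left, z up. Seen from the front, the left half of the top is a hinged lid, the right half is a fixed top; the seam between them is at y = 0. The left end is closed by a 10 mm wall level with the lid.
- fixed_top (a point): Centre of the upper surface of the fixed top, 84.5 mm above the counter, axes as the box. The fixed top reaches 85 mm to front and rear and 97.5 mm to either side (y) of this point; level with the lid to 0.5 mm, no rim. Fork and spoon lie along its rear half, from about 12 mm behind this point; the front half is free.
- lid_press (a point): Point on the upper face of the lid where to press, midway along its width, 25 mm behind its front edge, 85 mm above the counter when shut. The lid is 12 mm thick, 159 mm front to rear, 181 mm wide, and is hinged along its rear edge, 135 mm behind this point.
- lid (a joint): Lid angle in rad: 0 shut and latched; negative while pressed in (stop at -0.06, 8 mm down at lid_press); 0.40 fully ajar, this point 50 mm higher. About 4 N at lid_press presses it in, steeply more at the stop; touching down at 20 mm/s can jolt up to 10 N before it moves. The catch lets go at about 6 mm (-0.043); then, when let go, the lid rises to 0.40 in 1 to 2 s, following the finger.
- ramekin_center (a point): Centre (half-way up) of the clear glass ramekin, a straight-sided open round dish, 68 mm across, 42 mm high, 65 mm across its base, 0.1 to 0.15 kg; stands on the lid at the start.
- ramekin: The same ramekin; origin at the centre of its underside, z up.
- fork: Turquoise silicone fork, 136 mm long, 26 mm wide, 9 mm high, lying on the fixed top along the box's y, nearer the front of the two. Origin under its middle, x towards the tines. Leave alone.
- spoon: Turquoise silicone spoon, 118 mm long, 29 mm wide, 10 mm high, lying on the fixed top beside the fork, nearer the rear. Origin under its middle, x towards the bowl. Leave alone.
- cup: Red bamboo cup, 68 mm across, 75 mm high, on the counter off the box's right end. Origin at the centre of its underside. Leave alone.
- jar: Glass jar with metal cap, 64 mm across, 95 mm high, on the counter behind the lid. Origin under its centre. Leave alone.
- bowl: White bowl, 100 mm across, 40 mm high, on the counter behind the fixed top. Origin under its centre. Leave alone.
- salt_pot: Round wooden salt pot, 48 mm across, 60 mm high, on the counter off the box's left end. Origin under its centre. Leave alone.

How it is judged:
On the way, in this order (a step that is already met when the one before it is completed fails the run):
1. the ramekin stands upright on the fixed top, wholly off the lid, with the lid still shut (x of ramekin_center in the frame of fixed_top between -0.072 and 0.072 m and y of ramekin_center in the frame of fixed_top between -0.08 and 0.0645 m and z of ramekin_center in the frame of fixed_top between 0.015 and 0.027 m and angle between ramekin_center's own z axis and vertical below 0.1 rad and linear speed of ramekin below 0.03 m/s and value of joint lid between -0.015 and 0.03 rad), for 0.2 s.
2. the lid is pressed in until the catch lets go (x of ramekin_center in the frame of fixed_top between -0.072 and 0.072 m and y of ramekin_center in the frame of fixed_top between -0.08 and 0.0645 m and z of ramekin_center in the frame of fixed_top between 0.015 and 0.027 m and angle between ramekin_center's own z axis and vertical below 0.1 rad and value of joint lid below -0.03 rad and contact force between the fingers and cutlery_box above 0.5 N).
At the end, for the whole second after the job is handed in: The lid stands ajar on its spring (over 0.30 rad) and still; the ramekin stands upright and still on the fixed top, wholly off the lid, its centre at least 33 mm from the seam, 17 mm from the right end and 13 mm from the front and rear edges (x of ramekin_center in the frame of fixed_top between -0.072 and 0.072 m and y of ramekin_center in the frame of fixed_top between -0.08 and 0.0645 m and z of ramekin_center in the frame of fixed_top between 0.015 and 0.027 m and angle between ramekin_center's own z axis and vertical below 0.1 rad and linear speed of ramekin below 0.03 m/s and value of joint lid above 0.3 rad and velocity of joint lid between -0.05 and 0.05 rad/s); the robot touches nothing.
It fails at once if the ramekin is lifted more than 14 mm (z of ramekin_center in the frame of fixed_top above 0.0355 m).
It fails at once if the ramekin is tipped or dropped off the box (angle between ramekin_center's own z axis and vertical above 0.5 rad or z of ramekin_center in the frame of fixed_top below 0 m).
It fails at once if the lid springs open with the ramekin still on it (value of joint lid above 0.1 rad and y of ramekin_center in the frame of fixed_top above 0.0645 m).
It fails at once if a bystander is moved more than 20 mm (distance of any of fork, spoon, cup, jar, bowl, salt_pot from where it was at the start of the episode above 0.02 m).
It also fails if it takes over 53 s, if anything falls off the work surface, if the arm or the gripper's body presses on something with over 40 N, if the wrist force passes 120 N, or if a joint passes its speed limit or range.

## Robot

A 6-joint arm with a two-finger parallel gripper is mounted at the origin on the work surface. World frame = base frame: x ahead of the robot, y to its left, z up, the work surface at z = 0. Lengths are in m, angles in rad, forces in N, time in s.
With the tool pointing down it reaches from about 0.35 to 0.975 m from the base axis. Payload 4.9 kg.
Tool frame: the origin (TCP) lies on the front face of the gripper's body, between the roots of the fingers; the fingertips stand 73 mm ahead of it and the grasp point (between the pads) lies 54 mm ahead of it (tip_extent is the distance from the TCP to the fingertips, in m); y points along the fingers, x is the direction in which the jaws open and shut, and the axes are right-handed (so a half turn about y gives the same grasp; the last joint's range is limited). The gripper opens to 85 mm and grips with 20 to 120 N. Pads are 22 mm wide; open, the fingers measure 114 mm over their backs; the gripper's body (76 mm by 85 mm) begins 54 mm behind the grasp point. The pads swing forward as they close: fully open they stand 13 mm farther back than shut.
Start: joints at [1.103, 0.053, 1.613, -0, 1.476, -0.119], TCP at [0.214, 0.587, 0.304] pointing down, gripper open.
Joint ranges: [-3.01, 3.01], [-1.01, 2.22], [0.06, 2.58], [-1.02, 4.17], [0.09, 2.62], [-3.14, 3.14]. Speed limits (rad/s): [2.57, 2.57, 3.14, 3.14, 3.14, 3.14].

## Interface

Orientations are given as a unit quaternion [w, x, y, z].
In Python, from plant import state, grab_frame, camera_info, job_done, tip_extent gives the robot as it stands.
- The arm moves only by the tool carry_out, never from a script. Its argument "rows" is a list that holds one entry, the list of rows, each a list of 7 numbers: the turn, a rotation vector about the world's x, y, z as a fraction of full scale, then the shift along the world's x, y, z as a fraction of full scale, then the finger opening in mm, from 0 to 85.4. A call has 1 to 5 rows; each row shifts and turns the commanded pose from where the row before left it; what a row does not reach is not made up. Full scale, the value 1, is 40 mm for a shift and 4 degrees for a turn. A row lasts 1/10 s, in which the tool goes at most 50 mm and 8.59 degrees, less where a joint would pass 70% of its speed; a pose out of reach is approached as far as the arm can. A call with a number of a shift or a turn outside -1 to 1 is refused whole. A call with a gripper value outside its range is refused whole. The fingers move at their own pace and stop on an object; the grip force is fixed at half the most. Time passes only in rows, so rows that do not move let the fingers close. It gives the time, the measured TCP pose, the force and the opening at its end, in the units of the state.
- state(): the state, without advancing time (a new reading comes with each control period).
- grab_frame(name): name is "side" or "top"; returns the picture (400x640x3 uint8, blue, green, red); there is no depth.
- camera_info(name): a dict with "intrinsics" (3x3 intrinsics, pixels), "k1" (the pictures are not rectified: a ray, as slopes to the right and down, at radius r is drawn at 1 + k1 r^2 times it, then the intrinsics apply), "xyz" and "rotation" of the camera in the world. Camera axes: x right, y down, z forward; pixel columns grow to the right and rows downward; lengths in m; the calibration is good to about 2 mm. A picture is of the moment at which its call begins. camera_info takes no time and is no camera call.
- job_done(): hands the job in, once; it reports no verdict.
The state is a dict: "time": time; "joint_pos": joint angles; "joint_vel": joint speeds; "joint_efforts": joint torques, N m; "tool_pos": TCP position; "tool_rot": TCP orientation; "contact_force": force on the tool from outside, world axes, zero at the start; "ft_torque": the same for the moment, N m; "gripper_width": opening from 0.0 (shut) to 1.0 (fully open).
Only numpy, scipy, OpenCV 4.12 (cv2) and the standard library are available. Lean on these libraries where they do the work, as an engineer would, in place of code of your own. Each camera call takes 0.05 s, during which the arm holds its last target.

## Working session

There is one attempt and no reset: what is moved stays moved. The work goes in short steps, Python scripts to look and compute and a tool call to move; the robot and the scene stay as the last step left them, time stands still between calls to the robot, and variables do not carry over. Pictures are saved under pics/ and viewed, and the job is handed in when it is done.

Besides the shell and the picture viewer there is one more tool, called after "Request:" as name([rows], argument=value, ...), one row to a line, values as JSON. carry_out: Moves the arm, as the interface text tells. Shift numbers are shares of 40 mm and turn numbers shares of 4 degrees, none past 1 either way. Its arguments: {"type":"object","properties":{"rows":{"type":"array"}},"required":["rows"]}

```bash
mkdir -p pics; ls; python3 - <<'E'
from plant import *
import cv2
print(state(), tip_extent if not callable(tip_extent) else tip_extent())
for n in("side","top"):
    print(n,camera_info(n)); cv2.imwrite(f"pics/{n}0.png",grab_frame(n))
E
```

```text
pics
{'time': 0.0, 'joint_pos': array([ 1.10298772e+00,  5.33544276e-02,  1.61426902e+00, -9.74327040e-06,
        1.47596329e+00, -1.18985288e-01]), 'joint_vel': array([-0.00019953,  0.00089906,  0.00094381, -0.00200487,  0.00111113,
       -0.00042593]), 'joint_efforts': array([-2.81617518e-03, -3.93665314e+01, -3.70185649e+01, -3.00660722e-04,
        6.75925883e-03, -4.73925486e-07]), 'tool_pos': array([0.21340475, 0.58695009, 0.30267928]), 'tool_rot': array([-0.57884224,  0.57951437,  0.40503032, -0.40626986]), 'contact_force': array([-0.28699875, -0.27829238,  0.13273103]), 'ft_torque': array([-0.06112351,  0.01343924, -0.00841877]), 'gripper_width': 1.0022566876596284} 0.0726
side {'intrinsics': array([[430.6254771 ,   0.        , 320.88533485],
       [  0.        , 430.6254771 , 197.353929  ],
       [  0.        ,   0.        ,   1.        ]]), 'k1': -0.04229141802508104, 'xyz': array([ 0.31765981, -0.62830057,  0.92149106]), 'rotation': array([-0.35083143,  0.90976613, -0.20718232,  0.0794882 ])}
top {'intrinsics': array([[451.79352525,   0.        , 325.56372019],
       [  0.        , 451.79352525, 197.81656911],
       [  0.        ,   0.        ,   1.        ]]), 'k1': 0.020456010956502683, 'xyz': array([0.49632341, 0.04280743, 1.10591723]), 'rotation': array([-0.0390732 ,  0.70750988, -0.70373382,  0.0515923 ])}
```

View pics/top0.png

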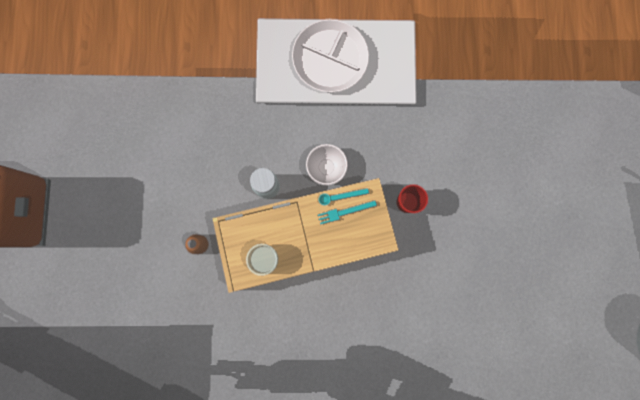

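View pics/side0.png

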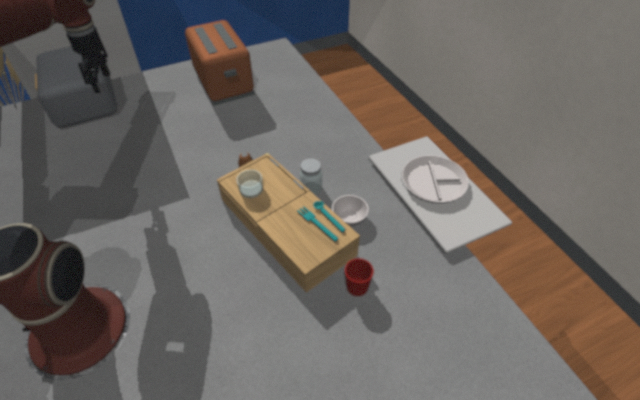

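The top view shows the box with top corners near (214,217), (380,179), (397,250), (230,292). The seam runs from (298,203) to (313,271), the ramekin is at about (262,259), and the fork and spoon are in the rear right half. I'll zoom in for precise pixels.

```bash
cat > h.py <<'E'
import numpy as np, cv2
from scipy.spatial.transform import Rotation as R
from plant import *
def ray(n,p):
    c=camera_info(n);K=c["intrinsics"];k=c["k1"]
    q=(np.array(p,float)-[K[0,2],K[1,2]])/K[0,0]
    s=q.copy()
    for _ in range(20): s=q/(1+k*(s@s))
    w,x,y,z=c["rotation"]
    return np.array(c["xyz"]),R.from_quat([x,y,z,w]).apply([s[0],s[1],1])
def onz(n,p,z):
    o,d=ray(n,p);return o+d*(z-o[2])/d[2]
def proj(n,P):
    c=camera_info(n);K=c["intrinsics"];w,x,y,z=c["rotation"]
    v=R.from_quat([x,y,z,w]).inv().apply(np.array(P)-c["xyz"]);s=v[:2]/v[2]
    return s*(1+c["k1"]*(s@s))*K[0,0]+[K[0,2],K[1,2]]
E
python3 - <<'E'
import cv2
a=cv2.imread("pics/top0.png")[165:305,175:440]
cv2.imwrite("pics/top0z.png",cv2.resize(a,None,fx=3,fy=3,interpolation=cv2.INTER_CUBIC))
a=cv2.imread("pics/side0.png")[140:300,200:390]
cv2.imwrite("pics/side0z.png",cv2.resize(a,None,fx=3.5,fy=3.5,interpolation=cv2.INTER_CUBIC))
E
```

```text
(no output)
```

View pics/top0z.png

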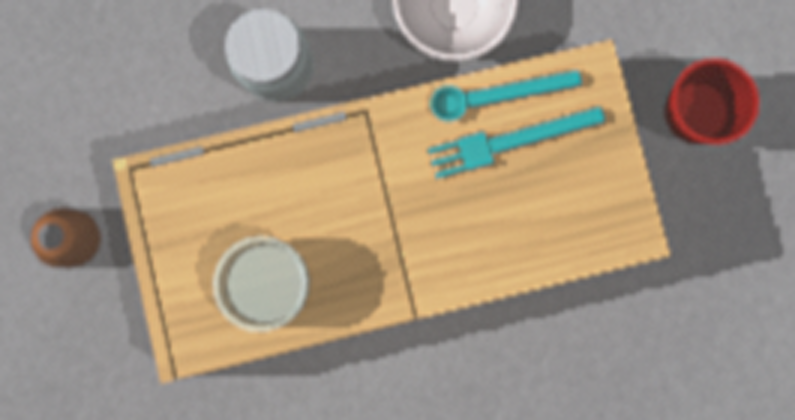

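View pics/side0z.png

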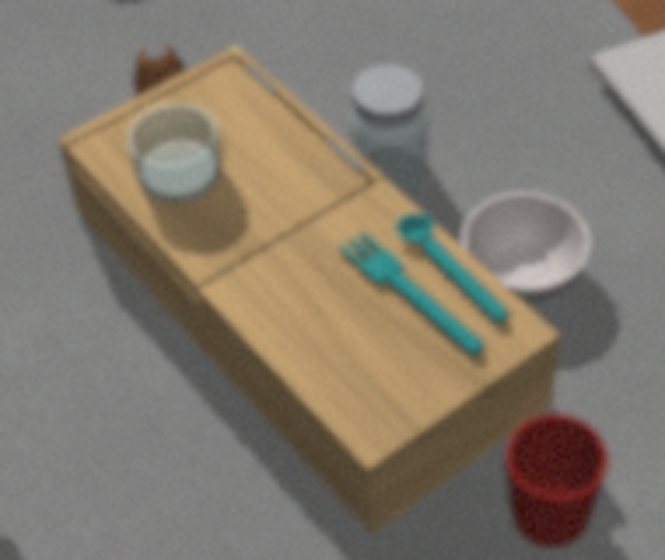

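```bash
python3 - <<'E'
from h import *
Z=.085
t=lambda x,y:(175+x/3-.33,165+y/3-.33)
s=lambda x,y:(200+x/3.5-.36,140+y/3.5-.36)
T=[t(115,160),t(612,40),t(669,253),t(163,382)]
S=[s(238,47),s(558,337),s(371,469),s(62,145)]
W=[[onz(n,p,Z) for p in L] for n,L in(("top",T),("side",S))]
for w in W:
    w=np.array(w);print(w.round(4).tolist(),np.linalg.norm(np.roll(w,-1,0)-w,axis=1).round(3))
    c=w.mean(0); dy=(w[0]+w[3]-w[1]-w[2]);yaw=np.arctan2(-dy[0],dy[1]);print("centre",c,"yaw",yaw)
    dx=(w[0]+w[1]-w[2]-w[3]);print("yaw from x",np.arctan2(dx[1],dx[0]))
print("seam",onz("top",t(368,112),Z),onz("top",t(414,318),Z), onz("side",s(372,182),Z),onz("side",s(202,288),Z))
c=np.mean(W,axis=(0,1));yaw=-np.nan
print("ram rim", onz("top",t(260,284),.127), onz("side",s(174,129),.127), "base side",onz("side",s(178,172),.087))
print("rim r",np.linalg.norm(onz("top",t(213,284),.127)-onz("top",t(307,284),.127))/2)
E
```

```text
[[0.5806, 0.2784, 0.085], [0.6748, -0.0968, 0.085], [0.513, -0.1378, 0.085], [0.4171, 0.2372, 0.085]] [0.387 0.167 0.387 0.169]
centre [0.54637592 0.07024592 0.085     ] yaw 0.24808881389661314
yaw from x 0.24756671274117792
[[0.5809, 0.2776, 0.085], [0.6738, -0.099, 0.085], [0.5132, -0.1399, 0.085], [0.4169, 0.231, 0.085]] [0.388 0.166 0.383 0.171]
centre [0.54619092 0.06741304 0.085     ] yaw 0.247863398510132
yaw from x 0.26352261379480824
seam [0.61808824 0.08910815 0.085     ] [0.46410607 0.05304083 0.085     ] [0.61803208 0.0905824  0.085     ] [0.4663122  0.04907158 0.085     ]
ram rim [0.48902895 0.16262782 0.127     ] [0.49218451 0.16760429 0.127     ] base side [0.48838441 0.16242962 0.087     ]
rim r 0.033423064946817606
```

```bash
cat >> h.py <<'E'
C=np.array([.5463,.069]);YAW=.248
ex=np.array([np.cos(YAW),np.sin(YAW)]);ey=np.array([-ex[1],ex[0]])
def b2w(x,y): return C+x*ex+y*ey
def w2b(p): d=np.array(p[:2])-C; return np.array([d@ex,d@ey])
def st():
    s=state();w,x,y,z=s["tool_rot"];M=R.from_quat([x,y,z,w]).as_matrix()
    print("t",s["time"],"tcp",s["tool_pos"].round(4),"box",w2b(s["tool_pos"]).round(4),"F",s["contact_force"].round(2),"g",round(s["gripper_width"],3))
    Mt=np.column_stack([[*ex,0],[*ey,0],[0,0,1]])
    out=[]
    for sg in(1,-1):
        G=np.column_stack([[*(sg*ex),0],[*(-sg*ey),0],[0,0,-1]])
        G2=np.column_stack([np.r_[sg*ex,0],np.cross([0,0,-1],np.r_[sg*ex,0]),[0,0,-1]])
        out.append(np.degrees(R.from_matrix(G2@M.T).as_rotvec()).round(2))
    print("tool z",M[:,2].round(3),"x",M[:,0].round(3),"y",M[:,1].round(3),"rot to jaws along box x (deg):",out)
E
python3 - <<'E'
from h import *
import plant;print(plant.tip_extent)
st()
for n,p in(("start",(-.033,.17)),("end",(-.035,-.03)),("press",(-.06,.092))):print(n,b2w(*p).round(4))
print(state()["joint_pos"].round(3))
E
```

```text
0.0726
t 0.1 tcp [0.2134 0.587  0.3028] box [-0.1956  0.5838] F [-1.19 -0.85 -0.32] g 1.002
tool z [-0.94   0.342  0.   ] x [ 0.342  0.94  -0.002] y [-0.001 -0.002 -1.   ] rot to jaws along box x (deg): [array([-68.92, -62.41, -43.42]), array([ 71.13, -78.54,  93.67])]
start [0.4726 0.2257]
end [0.5197 0.0313]
press [0.4656 0.1435]
[ 1.103  0.053  1.614  0.     1.476 -0.119]
```

Request:
carry_out([
  [[0,0,-1,0.46,-0.64,0,36],[0,0,-1,0.46,-0.64,0,36],[0,0,-1,0.46,-0.64,0,36],[0,0,-1,0.46,-0.64,0,36],[0,0,-1,0.46,-0.64,0,36]],
])

```text
time: 0.6
tool_pos: [0.306, 0.4581, 0.3033]
tool_rot: [-0.641, 0.641, 0.298, -0.298]
contact_force: [0.0, -0.0, 0.8]
gripper_width: 0.423
```

Request:
carry_out([
  [[0,0,-1,0.46,-0.64,0,36],[0,0,-1,0.46,-0.64,0,36],[0,0,-1,0.46,-0.64,0,36],[0,0,-1,0.46,-0.64,0,36],[0,0,-1,0.46,-0.64,0,36]],
])

```text
time: 1.1
tool_pos: [0.398, 0.3301, 0.3034]
tool_rot: [-0.683, 0.683, 0.182, -0.182]
contact_force: [0.3, 0.4, -0.4]
gripper_width: 0.417
```

Request:
carry_out([
  [[0,0,-1,0.46,-0.64,0,36],[0,0,-1,0.46,-0.64,0,36],[0,0,-1,0.46,-0.64,0,36],[0,0,-1,0.46,-0.64,0,36],[0,0,0,0,0,0,36]],
])

```text
time: 1.6
tool_pos: [0.4725, 0.2265, 0.3033]
tool_rot: [-0.702, 0.702, 0.084, -0.085]
contact_force: [-0.0, 0.9, -0.7]
gripper_width: 0.421
```

```bash
python3 - <<'E'
from h import *
s=state();w,x,y,z=s["tool_rot"];M=R.from_quat([x,y,z,w]).as_matrix()
print(s["time"],s["tool_pos"],w2b(s["tool_pos"]),s["gripper_width"],M.round(3).tolist(),np.degrees(np.arctan2(M[1,0],M[0,0])))
for n in("side","top"): cv2.imwrite(f"pics/{n}1.png",grab_frame(n))
E
```

```text
1.6 [0.47250834 0.22650109 0.30334549] [-0.03287292  0.17079571] 0.4205716396722761 [[0.971, -0.0, -0.237], [0.237, -0.001, 0.971], [-0.001, -1.0, -0.001]] 13.73526873152504
```

Request:
carry_out([
  [[0,0,0,0,0,-0.7,36],[0,0,0,0,0,-0.7,36],[0,0,0,0,0,-0.7,36],[0,0,0,0,0,-0.7,36],[0,0,0.1,0,0,0,36]],
])

```text
time: 2.2
tool_pos: [0.4678, 0.2291, 0.187]
tool_rot: [-0.701, 0.702, 0.086, -0.093]
contact_force: [-0.2, -0.5, -0.5]
gripper_width: 0.422
```

```bash
python3 - <<'E'
from h import *
for n in("side","top"): 
    a=grab_frame(n)
    x0,y0=(200,100) if n=="side" else (175,150)
    cv2.imwrite(f"pics/{n}2.png",cv2.resize(a[y0:y0+170,x0:x0+220],None,fx=3.5,fy=3.5,interpolation=cv2.INTER_CUBIC))
E
```

```text
(no output)
```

View pics/side2.png

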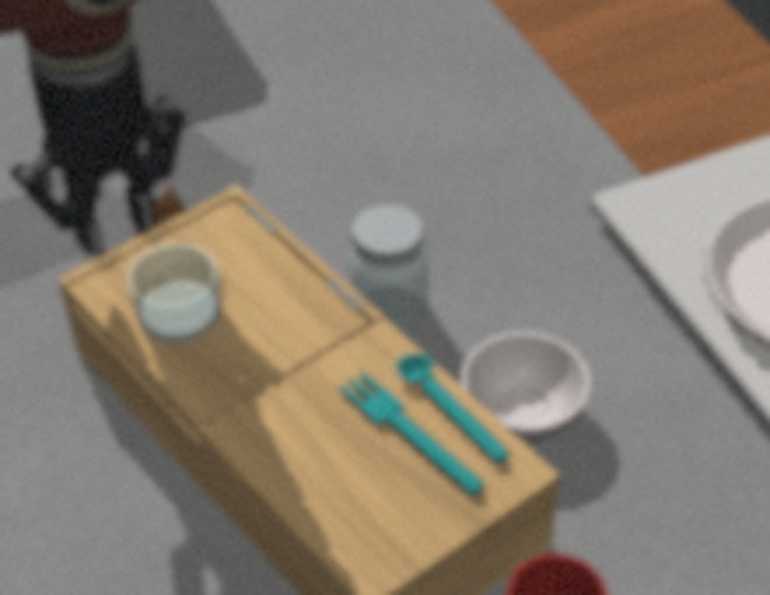

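View pics/top2.png

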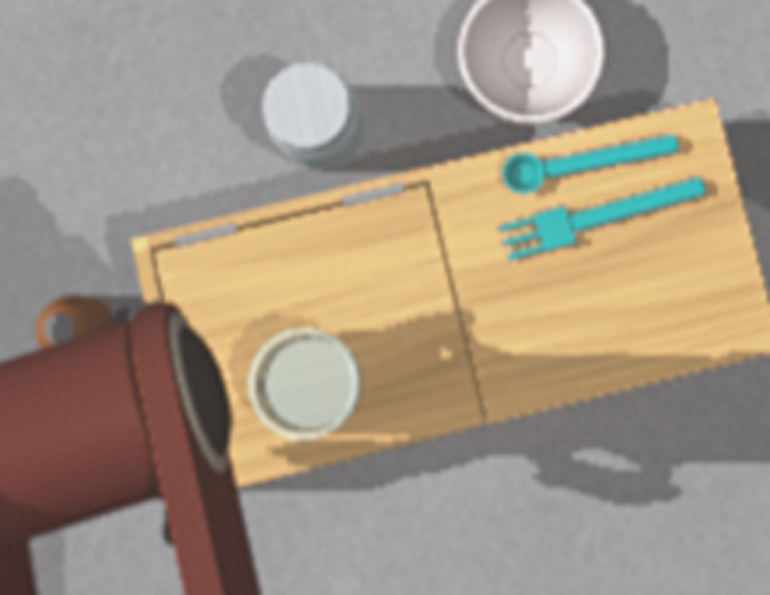

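```bash
python3 - <<'E'
from h import *
s=state();w,x,y,z=s["tool_rot"];M=R.from_quat([x,y,z,w]).as_matrix()
print(s["time"],s["tool_pos"],w2b(s["tool_pos"]),s["joint_pos"].round(3),s["joint_vel"].round(3),M.round(3).tolist())
for e in(.055,.06,.065,.0726,.08):
    for o in(-.025,.025):
        p=proj("side",s["tool_pos"]+M[:,1]*e+M[:,0]*o);print(e,o,((p-[200,100])*3.5).round(0))
E
```

```text
2.3 [0.47056803 0.22966665 0.19190729] [-0.03397683  0.17434069] [ 0.312 -0.093  1.95   0.     1.286  0.058] [-0.005 -0.023 -0.041  0.    -0.006  0.007] [[0.968, -0.001, -0.251], [0.251, -0.0, 0.968], [-0.001, -1.0, 0.0]]
0.055 -0.025 [ 89. 230.]
0.055 0.025 [145. 201.]
0.06 -0.025 [ 90. 235.]
0.06 0.025 [146. 206.]
0.065 -0.025 [ 91. 240.]
0.065 0.025 [147. 210.]
0.0726 -0.025 [ 93. 247.]
0.0726 0.025 [148. 218.]
0.08 -0.025 [ 94. 254.]
0.08 0.025 [149. 225.]
```

Request:
carry_out([
  [[0,0,0,0.05,0.01,-0.25,36],[0,0,0,0.02,-0.1,-0.22,36],[0,0,0,0.02,-0.1,-0.05,36],[0,0,0,0.02,-0.1,0,36],[0,0,0,0,0,0,36]],
])

```text
time: 2.8
tool_pos: [0.4759, 0.2168, 0.1714]
tool_rot: [-0.702, 0.702, 0.089, -0.088]
contact_force: [-0.8, 0.7, -0.1]
gripper_width: 0.419
```

```bash
python3 -c "
from h import *
st()"
```

```text
t 2.8 tcp [0.4759 0.2168 0.1714] box [-0.032   0.1605] F [-0.8   0.71 -0.14] g 0.419
tool z [-0.248  0.969 -0.   ] x [0.969 0.248 0.   ] y [ 0.  0. -1.] rot to jaws along box x (deg): [array([-87.22, -22.19,  -0.14]), array([  31.36, -123.26,  127.2 ])]
```

Request:
carry_out([
  [[0,0,0,0.025,-0.1,0,36],[0,0,0,0.025,-0.1,0,36],[0,0,0,0.015,-0.06,0,36],[0,0,0,0.015,-0.06,0,36],[0,0,0,0.015,-0.06,0,36]],
])

```text
time: 3.3
tool_pos: [0.4795, 0.2019, 0.1712]
tool_rot: [0.702, -0.702, -0.089, 0.089]
contact_force: [0.9, -0.1, -0.1]
gripper_width: 0.418
```

Request:
carry_out([
  [[0,0,0,0.015,-0.06,0,36],[0,0,0,0.015,-0.06,0,36],[0,0,0,0.015,-0.06,0,36],[0,0,0,0.015,-0.06,0,36],[0,0,0,0.015,-0.06,0,36]],
])

```text
time: 3.8
tool_pos: [0.4824, 0.19, 0.1711]
tool_rot: [0.702, -0.701, -0.089, 0.089]
contact_force: [0.3, 0.3, -0.7]
gripper_width: 0.419
```

```bash
python3 - <<'E'
from h import *
st()
for n in("side","top"): 
    a=grab_frame(n)
    x0,y0=(200,100) if n=="side" else (175,150)
    cv2.imwrite(f"pics/{n}3.png",cv2.resize(a[y0:y0+170,x0:x0+220],None,fx=3.5,fy=3.5,interpolation=cv2.INTER_CUBIC))
E
```

```text
t 3.8 tcp [0.4824 0.19   0.1711] box [-0.0322  0.133 ] F [ 0.34  0.26 -0.75] g 0.419
tool z [-0.249  0.969  0.   ] x [0.969 0.249 0.   ] y [-0.  0. -1.] rot to jaws along box x (deg): [array([-87.21, -22.25,  -0.16]), array([  31.44, -123.23,  127.17])]
```

View pics/side3.png

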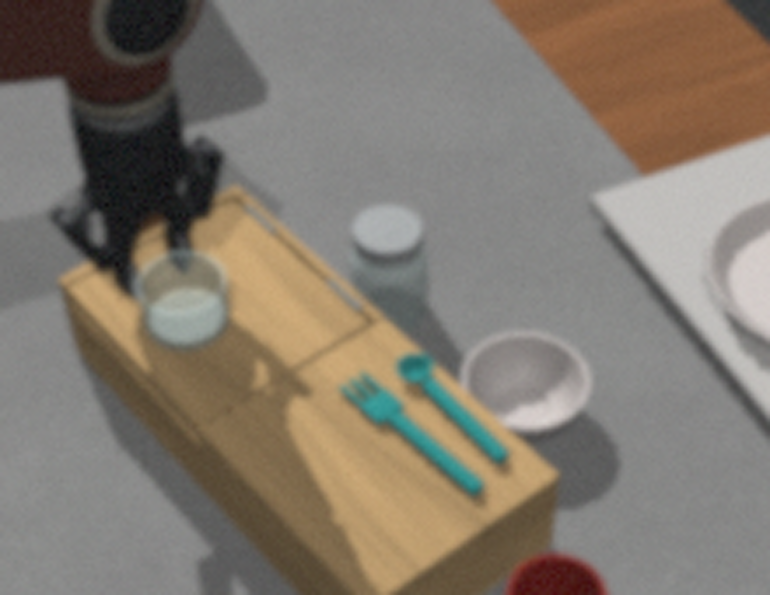

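The ramekin, with its rim centre at about (182,278) in the zoomed crop, has moved about a centimetre ahead of both fingers and stands upright. I'll keep pushing.

Request:
carry_out([
  [[0,0,0,0.02,-0.08,0,36],[0,0,0,0.025,-0.1,0,36],[0,0,0,0.025,-0.1,0,36],[0,0,0,0.025,-0.1,0,36],[0,0,0,0.025,-0.1,0,36]],
])

```text
time: 4.4
tool_pos: [0.4873, 0.1706, 0.1711]
tool_rot: [-0.702, 0.702, 0.089, -0.089]
contact_force: [0.2, 1.1, 0.2]
gripper_width: 0.419
```

Request:
carry_out([
  [[0,0,0,0.025,-0.1,0,36],[0,0,0,0.025,-0.1,0,36],[0,0,0,0.025,-0.1,0,36],[0,0,0,0.025,-0.1,0,36],[0,0,0,0.025,-0.1,0,36]],
])

```text
time: 4.9
tool_pos: [0.4923, 0.1506, 0.1711]
tool_rot: [0.702, -0.702, -0.089, 0.089]
contact_force: [-0.3, 0.7, 0.2]
gripper_width: 0.417
```

Request:
carry_out([
  [[0,0,0,0.025,-0.1,0,36],[0,0,0,0.025,-0.1,0,36],[0,0,0,0.025,-0.1,0,36],[0,0,0,0.025,-0.1,0,36],[0,0,0,0.025,-0.1,0,36]],
])

```text
time: 5.4
tool_pos: [0.4973, 0.1306, 0.1711]
tool_rot: [-0.702, 0.702, 0.089, -0.089]
contact_force: [0.2, 0.3, 0.1]
gripper_width: 0.419
```

Request:
carry_out([
  [[0,0,0,0.025,-0.1,0,36],[0,0,0,0.025,-0.1,0,36],[0,0,0,0.025,-0.1,0,36],[0,0,0,0.02,-0.08,0,36],[0,0,0,0.0,0,0,36]],
])

```text
time: 5.9
tool_pos: [0.5012, 0.1153, 0.1712]
tool_rot: [-0.701, 0.702, 0.089, -0.088]
contact_force: [0.7, 0.5, 0.1]
gripper_width: 0.424
```

```bash
python3 - <<'E'
from h import *
st()
for n in("side","top"): 
    a=grab_frame(n)
    x0,y0=(200,100) if n=="side" else (175,150)
    cv2.imwrite(f"pics/{n}4.png",cv2.resize(a[y0:y0+170,x0:x0+220],None,fx=3.5,fy=3.5,interpolation=cv2.INTER_CUBIC))
E
```

```text
t 5.9 tcp [0.5012 0.1153 0.1712] box [-0.0324  0.056 ] F [0.71 0.52 0.09] g 0.424
tool z [-0.248  0.969 -0.   ] x [0.969 0.248 0.   ] y [ 0. -0. -1.] rot to jaws along box x (deg): [array([-87.19, -22.22,  -0.15]), array([  31.4 , -123.23,  127.21])]
```

View pics/side4.png

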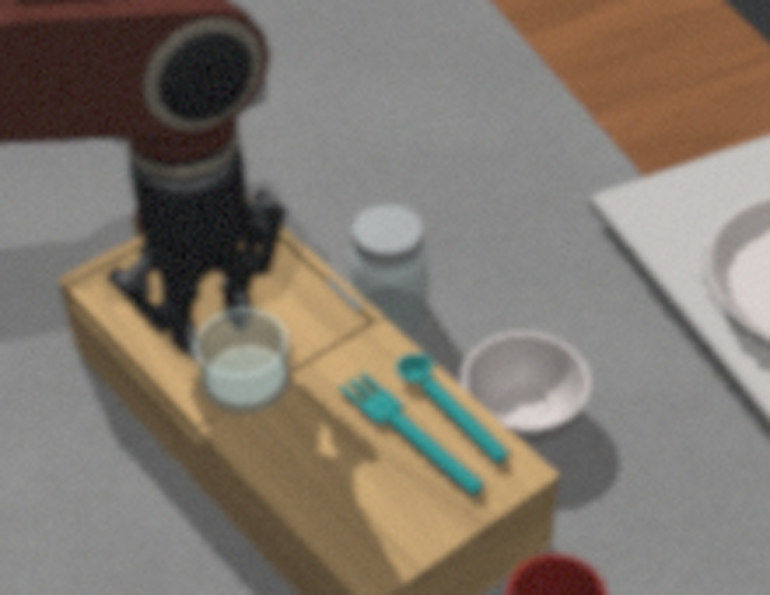

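View pics/top4.png

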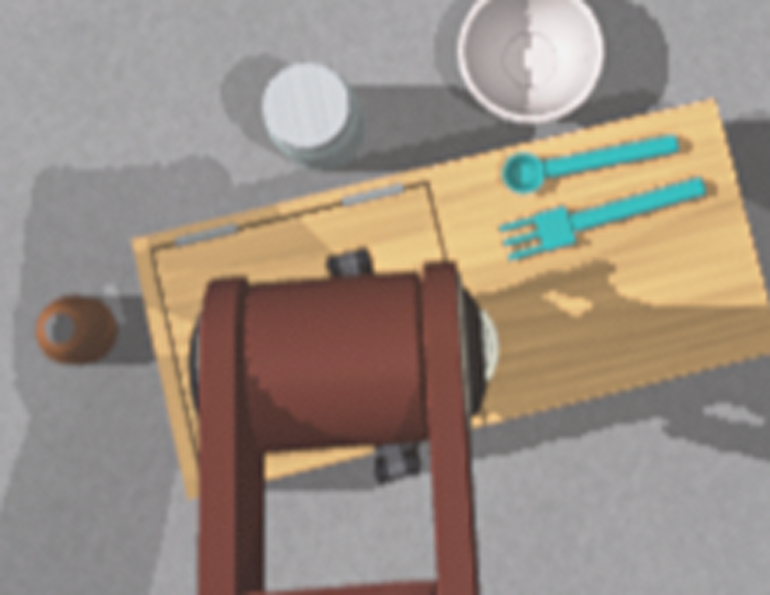

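```bash
python3 - <<'E'
from h import *
for z,p in((.127,(243,340)),(.087,(245,375))):
    print(w2b(onz("side",(200+p[0]/3.5-.36,100+p[1]/3.5-.36),z)))
for y in(.016,.02,.026):
    for z in(.085,.127): print(y,z,(proj("side",[*b2w(-.032,y),z])-[200,100])*3.5)
E
```

```text
[-0.03009547  0.01729294]
[-0.03076716  0.02002973]
0.016 0.085 [245.79185422 379.53734651]
0.016 0.127 [240.59967975 341.04279492]
0.02 0.085 [242.63196098 376.36351841]
0.02 0.127 [237.35925134 337.851605  ]
0.026 0.085 [237.91463433 371.62508627]
0.026 0.127 [232.5224282  333.08801849]
```

Request:
carry_out([
  [[0,0,0,0.02,-0.08,0,36],[0,0,0,0.025,-0.1,0,36],[0,0,0,0.025,-0.1,0,36],[0,0,0,0.025,-0.1,0,36],[0,0,0,0.025,-0.1,0,36]],
])

```text
time: 6.5
tool_pos: [0.5058, 0.0961, 0.171]
tool_rot: [-0.701, 0.702, 0.089, -0.089]
contact_force: [0.4, 1.1, -0.0]
gripper_width: 0.423
```

Request:
carry_out([
  [[0,0,0,0.025,-0.1,0,36],[0,0,0,0.025,-0.1,0,36],[0,0,0,0.025,-0.1,0,36],[0,0,0,0.025,-0.1,0,36],[0,0,0,0.025,-0.1,0,36]],
])

```text
time: 7.0
tool_pos: [0.5108, 0.0762, 0.1711]
tool_rot: [0.702, -0.702, -0.089, 0.089]
contact_force: [-0.3, 0.5, -0.7]
gripper_width: 0.421
```

Request:
carry_out([
  [[0,0,0,0.025,-0.1,0,36],[0,0,0,0.025,-0.1,0,36],[0,0,0,0.025,-0.1,0,36],[0,0,0,0.025,-0.1,0,36],[0,0,0,0.025,-0.1,0,36]],
])

```text
time: 7.5
tool_pos: [0.5159, 0.0562, 0.1711]
tool_rot: [0.702, -0.702, -0.089, 0.089]
contact_force: [1.0, 0.1, -0.8]
gripper_width: 0.424
```

Request:
carry_out([
  [[0,0,0,0.025,-0.1,0,36],[0,0,0,0.025,-0.1,0,36],[0,0,0,0.025,-0.1,0,36],[0,0,0,0.025,-0.1,0,36],[0,0,0,0.025,-0.1,0,36]],
])

```text
time: 8.0
tool_pos: [0.5209, 0.0362, 0.1711]
tool_rot: [0.702, -0.702, -0.089, 0.089]
contact_force: [-0.5, 0.4, 0.2]
gripper_width: 0.422
```

Request:
carry_out([
  [[0,0,0,0.02,-0.08,0,36],[0,0,0,0.015,-0.06,0,36],[0,0,0,0.01,-0.04,0,36],[0,0,0,0.005,-0.02,0,36],[0,0,0,0.0,0,0,36]],
])

```text
time: 8.5
tool_pos: [0.5228, 0.0285, 0.1711]
tool_rot: [0.702, -0.702, -0.089, 0.089]
contact_force: [-0.1, 0.4, -1.3]
gripper_width: 0.422
```

```bash
python3 - <<'E'
from h import *
st()
for n in("side","top"): 
    a=grab_frame(n)
    x0,y0=(200,130) if n=="side" else (200,150)
    cv2.imwrite(f"pics/{n}5.png",cv2.resize(a[y0:y0+170,x0:x0+220],None,fx=3.5,fy=3.5,interpolation=cv2.INTER_CUBIC))
for y in(-.065,-.075):
    for z in(.085,.127): print(y,z,(proj("side",[*b2w(-.032,y),z])-[200,130])*3.5)
E
```

```text
t 8.5 tcp [0.5228 0.0285 0.1711] box [-0.0327 -0.0335] F [-0.14  0.38 -1.3 ] g 0.422
tool z [-0.249  0.969  0.   ] x [ 0.969  0.249 -0.   ] y [-0.  0. -1.] rot to jaws along box x (deg): [array([-87.21, -22.25,  -0.16]), array([  31.44, -123.24,  127.18])]
-0.065 0.085 [312.46673304 341.46842263]
-0.065 0.127 [309.06533341 303.43561619]
-0.075 0.085 [321.06819478 350.09768194]
-0.075 0.127 [317.91048301 312.13764803]
```

View pics/side5.png

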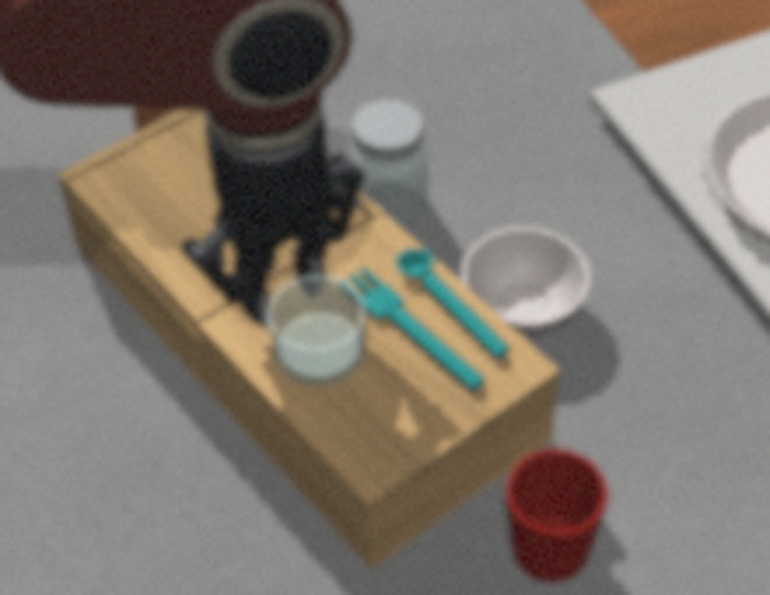

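The ramekin, with its rim centre at about (317,310) in the crop, stands at about y = -0.072 in the box frame. It is upright, clear of the fork and wholly past the seam. I'll back off, rise, close the fingers and go above the press point.

Request:
carry_out([
  [[0,0,0,-0.05,0.2,0,36],[0,0,0,-0.05,0.2,0,36],[0,0,0,-0.05,0.2,0,36],[0,0,0,0,0,0.6,36],[0,0,0,0,0,0.7,20]],
])

```text
time: 9.1
tool_pos: [0.5155, 0.0535, 0.2221]
tool_rot: [0.702, -0.701, -0.088, 0.09]
contact_force: [-0.5, -0.8, 0.3]
gripper_width: 0.259
```

Request:
carry_out([
  [[0,0,0,-0.32,0.57,0,0],[0,0,0,-0.32,0.57,0,0],[0,0,0,-0.32,0.57,0,0],[0,0,0,-0.32,0.57,0,0],[0,0,0,0,0,0,0]],
])

```text
time: 9.6
tool_pos: [0.4641, 0.1461, 0.223]
tool_rot: [0.702, -0.701, -0.09, 0.09]
contact_force: [0.7, 0.9, 0.0]
gripper_width: -0.002
```

```bash
python3 - <<'E'
from h import *
st()
for n in("side","top"): 
    a=grab_frame(n)
    x0,y0=(200,130) if n=="side" else (200,150)
    cv2.imwrite(f"pics/{n}6.png",cv2.resize(a[y0:y0+170,x0:x0+220],None,fx=3.5,fy=3.5,interpolation=cv2.INTER_CUBIC))
s=state()
for e in(.0726,.08,.086): print(e,(proj("side",s["tool_pos"]-[0,0,e])-[200,130])*3.5)
E
```

```text
t 9.6 tcp [0.4641 0.1461 0.223 ] box [-0.0608  0.095 ] F [0.68 0.94 0.04] g -0.002
tool z [-0.253  0.968  0.001] x [ 0.968  0.253 -0.   ] y [-0.     0.001 -1.   ] rot to jaws along box x (deg): [array([-87.2 , -22.44,  -0.33]), array([  31.67, -123.11,  127.02])]
0.0726 [143.99370593 171.63882903]
0.08 [145.4003971  178.83460546]
0.086 [146.53104988 184.61634717]
```

View pics/side6.png

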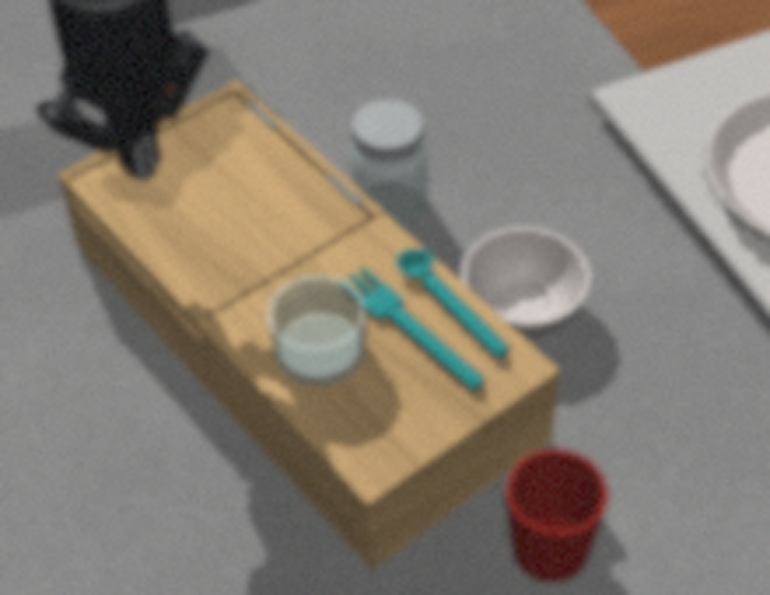

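View pics/top6.png

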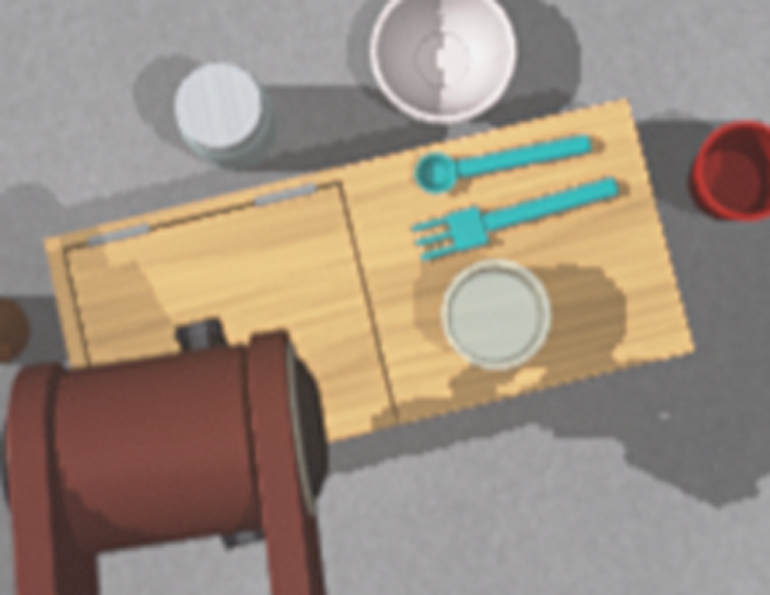

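The ramekin stands clear of the seam and the fork, and the lid is still shut. The closed fingertips at about (143,175) in the side crop are above the press point. I'll descend.

Request:
carry_out([
  [[0,0,0,0,0,-0.4,0],[0,0,0,0,0,-0.4,0],[0,0,0,0,0,-0.25,0],[0,0,0,0,0,-0.12,0],[0,0,0,0,0,0,0]],
])

```text
time: 10.2
tool_pos: [0.4655, 0.1433, 0.1757]
tool_rot: [-0.701, 0.702, 0.088, -0.089]
contact_force: [0.2, 0.1, -0.1]
gripper_width: -0.005
```

Request:
carry_out([
  [[0,0,0,0,0,-0.03,0],[0,0,0,0,0,-0.03,0],[0,0,0,0,0,-0.03,0],[0,0,0,0,0,-0.03,0],[0,0,0,0,0,-0.03,0]],
])

```text
time: 10.7
tool_pos: [0.4657, 0.1438, 0.1704]
tool_rot: [-0.702, 0.702, 0.089, -0.089]
contact_force: [-0.2, 0.3, 0.5]
gripper_width: 0.001
```

Request:
carry_out([
  [[0,0,0,0,0,-0.025,0],[0,0,0,0,0,-0.025,0],[0,0,0,0,0,-0.025,0],[0,0,0,0,0,-0.025,0],[0,0,0,0,0,-0.025,0]],
])

```text
time: 11.2
tool_pos: [0.4656, 0.1437, 0.1652]
tool_rot: [-0.702, 0.702, 0.089, -0.089]
contact_force: [-0.6, 0.2, -0.5]
gripper_width: -0.0
```

Request:
carry_out([
  [[0,0,0,0,0,-0.025,0],[0,0,0,0,0,-0.025,0],[0,0,0,0,0,-0.025,0],[0,0,0,0,0,-0.025,0],[0,0,0,0,0,-0.025,0]],
])

```text
time: 11.7
tool_pos: [0.4656, 0.1437, 0.1602]
tool_rot: [0.702, -0.702, -0.089, 0.089]
contact_force: [-0.1, 0.3, -0.4]
gripper_width: 0.001
```

Request:
carry_out([
  [[0,0,0,0,0,-0.02,0],[0,0,0,0,0,-0.02,0],[0,0,0,0,0,0,0]],
])

```text
time: 12.0
tool_pos: [0.4655, 0.1438, 0.1586]
tool_rot: [0.702, -0.702, -0.089, 0.089]
contact_force: [-0.3, 0.3, -0.0]
gripper_width: -0.001
```

Request:
carry_out([
  [[0,0,0,0,0,-0.02,0],[0,0,0,0,0,-0.02,0],[0,0,0,0,0,0,0]],
])

```text
time: 12.3
tool_pos: [0.4657, 0.1438, 0.1574]
tool_rot: [-0.702, 0.702, 0.089, -0.089]
contact_force: [-0.9, 0.1, 2.6]
gripper_width: 0.002
```

Request:
carry_out([
  [[0,0,0,0,0,-0.02,0],[0,0,0,0,0,-0.02,0],[0,0,0,0,0,0,0]],
])

```text
time: 12.6
tool_pos: [0.4657, 0.1438, 0.156]
tool_rot: [-0.702, 0.702, 0.089, -0.089]
contact_force: [-2.1, -0.8, 4.9]
gripper_width: 0.003
```

Request:
carry_out([
  [[0,0,0,0,0,-0.025,0],[0,0,0,0,0,-0.025,0],[0,0,0,0,0,-0.025,0],[0,0,0,0,0,-0.025,0],[0,0,0,0,0,0,0]],
])

```text
time: 13.1
tool_pos: [0.4657, 0.1438, 0.1519]
tool_rot: [-0.702, 0.702, 0.089, -0.089]
contact_force: [-2.4, -0.5, 5.6]
gripper_width: -0.002
```

Request:
carry_out([
  [[0,0,0,0,0,-0.02,0],[0,0,0,0,0,0,0]],
])

```text
time: 13.3
tool_pos: [0.4657, 0.1438, 0.1511]
tool_rot: [0.702, -0.702, -0.089, 0.089]
contact_force: [-2.0, -1.0, 4.4]
gripper_width: 0.002
```

Request:
carry_out([
  [[0,0,0,0,0,-0.02,0],[0,0,0,0,0,0,0],[0,0,0,0,0,0,0]],
])

```text
time: 13.6
tool_pos: [0.4657, 0.1438, 0.1502]
tool_rot: [0.702, -0.702, -0.089, 0.089]
contact_force: [-2.8, -1.0, 4.8]
gripper_width: -0.001
```

Pressed about 7.5 mm, past the 6 mm release depth. Now I'll rise smoothly.

Request:
carry_out([
  [[0,0,0,0,0,0.1,0],[0,0,0,0,0,0.2,0],[0,0,0,0,0,0.2,0],[0,0,0,0,0,0.3,0],[0,0,0,0,0,0.3,0]],
])

```text
time: 14.1
tool_pos: [0.4655, 0.1437, 0.1948]
tool_rot: [0.702, -0.702, -0.089, 0.089]
contact_force: [-0.5, 0.4, 0.3]
gripper_width: 0.002
```

Request:
carry_out([
  [[0,0,0,0,0,0.5,0],[0,0,0,0,0,0.5,0],[0,0,0,0,0,0.6,0],[0,0,0,0,0,0.6,0],[0,0,0,0,0,0.5,0]],
])

```text
time: 14.6
tool_pos: [0.4656, 0.1438, 0.3042]
tool_rot: [0.702, -0.702, -0.089, 0.088]
contact_force: [0.6, -0.5, 0.6]
gripper_width: -0.001
```

Request:
carry_out([
  [[0,0,0,0,0,0,0],[0,0,0,0,0,0,0],[0,0,0,0,0,0,0],[0,0,0,0,0,0,0],[0,0,0,0,0,0,0]],
])

```text
time: 15.1
tool_pos: [0.4652, 0.1437, 0.3006]
tool_rot: [-0.702, 0.702, 0.088, -0.089]
contact_force: [-0.2, 0.2, -0.9]
gripper_width: -0.0
```

Request:
carry_out([
  [[0,0,0,0,0,0,0],[0,0,0,0,0,0,0],[0,0,0,0,0,0,0],[0,0,0,0,0,0,0],[0,0,0,0,0,0,0]],
])

```text
time: 15.6
tool_pos: [0.4656, 0.1438, 0.3019]
tool_rot: [0.702, -0.702, -0.089, 0.089]
contact_force: [-0.4, -0.1, -0.5]
gripper_width: -0.006
```

```bash
python3 - <<'E'
from h import *
st()
for n in("side","top"): 
    a=grab_frame(n)
    x0,y0=(200,130) if n=="side" else (200,150)
    cv2.imwrite(f"pics/{n}7.png",cv2.resize(a[y0:y0+170,x0:x0+220],None,fx=3.5,fy=3.5,interpolation=cv2.INTER_CUBIC))
E
```

```text
t 15.6 tcp [0.4656 0.1438 0.3019] box [-0.0599  0.0923] F [-0.42 -0.07 -0.47] g -0.006
tool z [-0.249  0.969 -0.   ] x [0.969 0.249 0.   ] y [ 0.  0. -1.] rot to jaws along box x (deg): [array([-87.21, -22.25,  -0.16]), array([  31.43, -123.23,  127.18])]
```

View pics/side7.png

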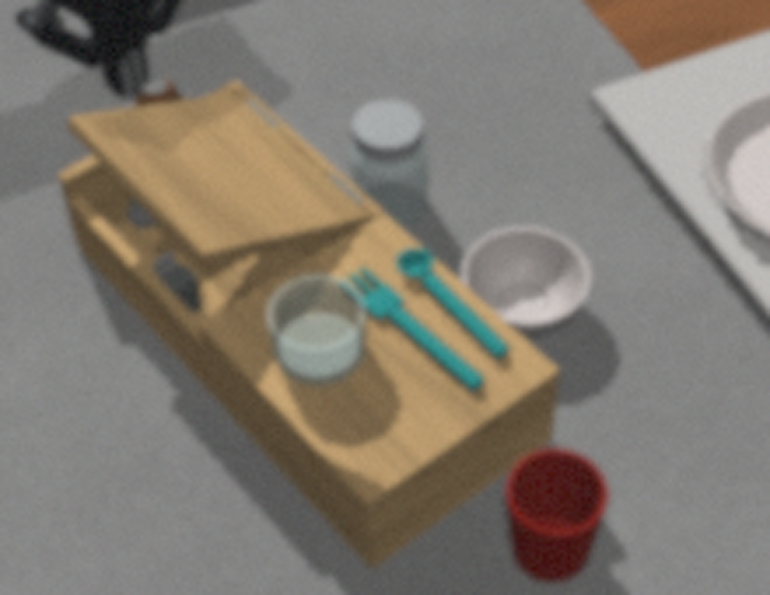

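View pics/top7.png

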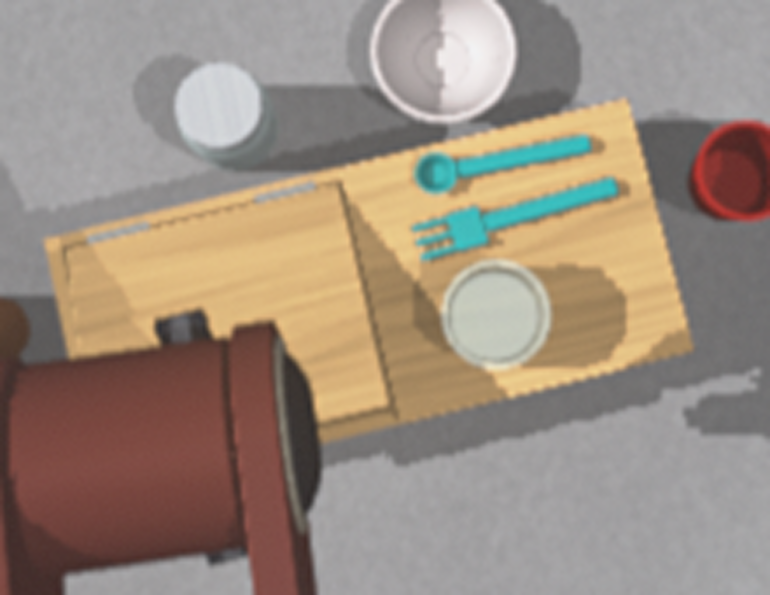

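The lid stands ajar, with its front corners near (70,122) and (205,255) in the side crop. The ramekin and cutlery haven't moved and the hand is clear. I'll wait a second, check nothing is moving, and hand in.

Request:
carry_out([
  [[0,0,0,0,0,0.3,0],[0,0,0,0,0,0.3,0],[0,0,0,0,0,0,0],[0,0,0,0,0,0,0],[0,0,0,0,0,0,0]],
])

```text
time: 16.2
tool_pos: [0.4655, 0.1437, 0.3258]
tool_rot: [-0.702, 0.702, 0.089, -0.089]
contact_force: [-0.7, -0.6, -0.4]
gripper_width: -0.002
```

Request:
carry_out([
  [[0,0,0,0,0,0,0],[0,0,0,0,0,0,0],[0,0,0,0,0,0,0],[0,0,0,0,0,0,0],[0,0,0,0,0,0,0]],
])

```text
time: 16.7
tool_pos: [0.4656, 0.1438, 0.3258]
tool_rot: [0.702, -0.702, -0.089, 0.089]
contact_force: [0.1, 0.1, -0.3]
gripper_width: 0.0
```

```bash
python3 - <<'E'
from h import *
a=cv2.resize(grab_frame("side")[130:300,200:420],None,fx=3.5,fy=3.5,interpolation=cv2.INTER_CUBIC)
b=cv2.imread("pics/side7.png")
d=cv2.absdiff(cv2.GaussianBlur(a,(9,9),0),cv2.GaussianBlur(b,(9,9),0)).max(2)
print("lid front-right corner region",d[200:290,150:240].max(),"ramekin",d[270:390,260:370].max(),"left lid",d[140:200,90:200].max())
print("ram box",w2b(onz("top",(200+496/3.5-.36,150+314/3.5-.36),.127)))
# lid angle from right front corner: project for angles, lid front upper right corner box (-.084,.003)
for t in(.3,.35,.4):
    L=.159;x=.075-L*np.cos(t);z=.085+L*np.sin(t)
    print(t,(proj("side",[*b2w(x,.003),z])-[200,130])*3.5,(proj("side",[*b2w(x,.184),z])-[200,130])*3.5)
st();job_done()
E
```

```text
lid front-right corner region 6 ramekin 6 left lid 19
ram box [-0.03254623 -0.07200761]
0.3 [197.69432084 272.73158036] [ 63.01596456 133.36066983]
0.35 [199.53205048 263.80377388] [ 64.17513156 124.63130893]
0.4 [201.85951852 254.66776232] [ 65.80795197 115.74543479]
t 16.75 tcp [0.4656 0.1437 0.3259] box [-0.0599  0.0923] F [0.28 0.21 0.13] g -0.002
tool z [-0.249  0.969 -0.   ] x [ 0.969  0.249 -0.   ] y [-0. -0. -1.] rot to jaws along box x (deg): [array([-87.2 , -22.25,  -0.16]), array([  31.44, -123.23,  127.18])]
the job is handed in; nothing more can be done
```

The ramekin is on the fixed top and the lid has sprung ajar. I handed the job in at 16.75 s of the 53 s allowed; it reports no verdict.

I slid the ramekin across the seam in a straight line with two parted fingertips. I then pressed the lid down about 7.5 mm at its press point with the fingers closed, at about 5 N, and took the hand straight up.

What the last checks showed:
- **Ramekin:** it stands upright about 72 mm past the seam and 33 mm ahead of the fixed top's centre line. That is about 25 mm inside the seam-side and right-end limits I aimed between.
- **Lid:** its corners in the side picture fit an angle of about 0.36 to 0.40 rad, above the 0.30 needed.
- **Stillness:** two side pictures about 1 s apart show no movement at the ramekin or at the lid's right front corner. The left part of the lid showed a somewhat larger brightness change, which I put down to the hand's moving shadow but did not check further.
- **Bystanders:** the fork, spoon, cup, jar and bowl look unmoved by eye. The salt pot was partly hidden by the arm in the last pictures, but nothing came near it.
- **Contact:** the hand is clear, and the force reading is only noise.

No check failed.

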